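# Swing the filter tap over the jug and open it

### The arm

A 7-joint arm with a two-finger parallel gripper is mounted at the origin on the work surface. World frame = base frame: x ahead of the robot, y to its left, z up, the work surface at z = 0. Lengths are in m, angles in rad, forces in N, time in s.
With the tool pointing down it reaches from about 0.425 to 1.025 m from the base axis. Payload 3.6 kg.
Tool frame: the origin (TCP) lies at the very end of the fingers, on their centre line; the grasp point (between the pads) lies 19 mm behind it; x points along the fingers, y is the direction in which the jaws open and shut, and the axes are right-handed (so a half turn about x gives the same grasp; the last joint's range is limited). The gripper opens to 85 mm and grips with 20 to 120 N. Pads are 22 mm wide; open, the fingers measure 114 mm over their backs; the gripper's body (76 mm by 85 mm) begins 54 mm behind the grasp point. The pads swing forward as they close: fully open they stand 13 mm farther back than shut.
Start: joints at [-1.337, 0.591, 0.048, 1.609, -0.033, 0.943, -0.034], TCP at [0.233, 0.687, 0.231] pointing down, gripper open.
Joint ranges: [-2.69, 2.69], [-0.47, 2.24], [-1.27, 1.36], [0.19, 2.51], [-1.53, 4.68], [0.08, 2.07], [-3.09, 3.09]. Speed limits (rad/s): [2.57, 2.57, 3.14, 3.14, 3.14, 3.14, 3.14].

### API

Orientations are given as a unit quaternion [w, x, y, z].
In Python, from bench import robot, viewer, models gives the robot as it stands. The module is installed in compiled form; this text tells all that it offers.
- The arm moves only by the tool jog_arm, never from a script. Its arguments are lists of equal length, an entry for each row: "translation": the shift along the tool's x, y, z in m, a list of three; "spin": the turn about the tool's x in degrees. A call has 1 to 10 rows; each row is the pose to reach, as a shift and turn from the pose commanded when the call began, along the tool's axes at that moment; what a row does not reach only later rows make up. A row lasts 1/8 s, in which the tool goes at most 62.5 mm and 10.7 degrees, less where a joint would pass 70% of its speed; a pose out of reach is approached as far as the arm can. A call with a gripper value outside its range is refused whole. "hand" is the closure in counts, from 0 (fully open) to 255 (shut), set as the call begins (left out, the last holds). The fingers move at their own pace and stop on an object; "force" is the grip in N (left out, the last holds). Time passes only in rows, so rows that repeat a pose let the fingers close. It gives the time, the measured TCP pose, the force and the opening at its end, in the units of the state.
- robot.read_state(): the state, without advancing time (a new reading comes with each control period).
- viewer.capture(name): name is "side" or "top" or "wrist"; returns a dict with "pixels" (480x640x3 uint8, red, green, blue), "fov_y" (degrees; the focal length in pixels is half the picture's height over the tangent of half this angle, whatever the lens; pixels are square), "cx", "cy" (the principal point, pixels), "cam_to_world" (4x4, takes a point from camera to world coordinates). Camera axes: x right, y down, z forward; pixel columns grow to the right and rows downward; lengths in m; the calibration is good to about 2 mm. A picture is of the moment at which its call begins. There is no depth.
- robot.job_done(): hands the job in, once; it reports no verdict.
Trained networks look in a picture, given as the dict that the camera call returned (one of the last four; its "shot" number tells which), for a name from the list of things; names that differ only in an ending like _2 or _b are one class to them, and where a whole thing is asked for, a point or a joint stands for the part that bears it (a point fixed in the world has none). Each returns a list of dicts, best first, with "p" (0 to 1); they miss things now and then, are a little off and sometimes report something else, mostly with a low value. They report only what shows in the picture. A call takes as long as a camera call. They do not tell look-alikes from the thing itself.
- models.silhouettes(picture, label): "region" (480x640 bool, what is visible of it) and "centre" ([column, row] in pixels, amid what is visible of it).
- models.landmark_of(picture, label): "centre" ([column, row] in pixels: a listed point, or the origin of a listed thing).
The state is a dict: "time": time; "qpos": joint angles; "joint_velocities": joint speeds; "tau": joint torques, N m; "eef_pos": TCP position; "orientation": TCP orientation; "ft_force": force on the tool from outside, world axes, zero at the start; "moment": the same for the moment, N m; "grip_width": finger opening in m.
Only numpy, scipy, OpenCV 4.12 (cv2) and the standard library are available. Lean on these libraries where they do the work, as an engineer would, in place of code of your own. Each camera call takes 0.05 s, during which the arm holds its last target.

### The job

A new cartridge in the counter-top water filter is to be flushed into the steel jug as soon as the supply, still shut off below the counter, comes back on. With a fingertip, push the swivel spout round until its outlet is over the middle of the jug, and only then push the tap lever from closed to fully open. Only push the two handles, without forcing them; do not grip, lift or shift the jug, the mug, the cup or the tin.

Things in the scene. Friction and masses are not known exactly. Their poses are not given: they have to be found in the camera images.
- filter: Water filter, a white box fixed to the counter: 120 mm (x) by 250 mm (y) by 160 mm high. Origin at the centre of its underside, z up; its front face looks along its own -x (roughly towards the robot). On its flat top stand the steel spout, at (-30, +70) mm in its own x, y, and the tap lever, at (0, -80) mm.
- spout (a joint): Turn of the spout about its vertical pivot, rad, -1.4 to 1.4 between stops. 0: the spout points along the filter's -x, straight out from the front. Positive is counter-clockwise seen from above, so that the spout points along (-cos, -sin) of this angle in the filter's x, y axes. It stays where it is left; about 0.25 N m turns it.
- spout_pivot (a point): Point on the spout's vertical pivot axis, at the height of the middle of its horizontal arm (251 mm above the counter). The arm is a round steel tube of 18 mm diameter running level from the pivot (a 24 mm upright column) to 162 mm out, where it bends down into the outlet.
- spout_outlet (a point): Centre of the spout's mouth, the lower end of the downturned outlet (22 mm diameter), 170 mm out from the pivot axis and 193 mm above the counter.
- lever (a joint): Turn of the tap lever about its vertical pivot, rad: 0 closed (the lever points to the filter's back, its +x), 1.57 fully open, at a stop (it points sideways along the filter's -y, away from the spout). It opens clockwise seen from above, stays where it is left and takes about 0.12 N m. It may start slightly open.
- lever_pivot (a point): Point on the lever's vertical pivot axis, at the mid-height of the lever (206 mm above the counter; the filter's top is at 160 mm). The hub around it is 28 mm in diameter, its top at 216 mm.
- lever_tip (a point): Centre of the rounded end of the lever, 83 mm from the pivot. The lever is a level steel bar, 12 mm wide and 18 mm high (underside at 197 mm above the counter), with an 18 mm round end.
- jug: Steel jug standing loose on the counter, 150 mm high, 100 mm across the rim, 90 mm across the foot, black handle on its own -x side reaching 88 mm from its axis; about 0.6 kg. Origin at the centre of its underside. It stands in front of the filter to one side, the mug to the other.
- jug_rim (a point): Centre of the jug's open mouth, 150 mm above the counter.
- mug: White mug, 80 mm across and 90 mm high, handle on its own +y side; loose. Origin at the centre of its underside. To be left alone.
- cup: White tumbler without handle, 72 mm across and 110 mm high; loose. Origin at the centre of its underside. To be left alone.
- tin: Steel storage jar with lid, 76 mm across and 120 mm high; loose. Origin at the centre of its underside. To be left alone.
Mind the look-alikes: they are no part of the job. What is shaped like the jug but green is not meant.

How it is judged:
On the way, in this order (a step that is already met when the one before it is completed fails the run):
1. the spout's outlet is over the middle of the jug while the lever is still closed (horizontal distance between spout_outlet and jug_rim below 0.025 m and value of joint lever below 0.45 rad), for 0.3 s.
2. the lever is fully open (value of joint lever above 1.42 rad), for 0.2 s.
At the end, for the whole second after the job is handed in: The centre of the spout's outlet is within 25 mm (seen from above) of the centre of the jug's mouth, the lever is open to at least 1.42 rad of its 1.57, the spout is at rest, and the jug (upright), mug, cup and tin are within 15 mm of where they started (horizontal distance between spout_outlet and jug_rim below 0.025 m and value of joint lever above 1.42 rad and velocity of joint spout between -0.05 and 0.05 rad/s and angle between jug's own z axis and vertical below 0.1 rad and distance of each of jug, mug, cup, tin from where it was at the start of the episode below 0.015 m); the robot touches nothing.
It fails at once if the jug is lifted, carried, or shifted by more than 15 mm (distance of jug from where it was at the start of the episode above 0.015 m).
It fails at once if the mug is lifted, carried, or shifted by more than 15 mm (distance of mug from where it was at the start of the episode above 0.015 m).
It fails at once if the cup is lifted, carried, or shifted by more than 15 mm (distance of cup from where it was at the start of the episode above 0.015 m).
It fails at once if the tin is lifted, carried, or shifted by more than 15 mm (distance of tin from where it was at the start of the episode above 0.015 m).
It fails at once if the spout or the lever is pinched or forced with more than 40 N (contact force between the fingers and spout above 40 N or contact force between the fingers and lever above 40 N).
It also fails if it takes over 58 s, if anything falls off the work surface, if the arm or the gripper's body presses on something with over 40 N, if the wrist force passes 120 N, or if a joint passes its speed limit or range.

## Working session

There is one attempt and no reset: what is moved stays moved. The work goes in short steps, Python scripts to look and compute and a tool call to move; the robot and the scene stay as the last step left them, time stands still between calls to the robot, and variables do not carry over. Pictures are saved under pics/ and viewed, and the job is handed in when it is done.

Besides the shell and the picture viewer there is one more tool, called after "Call:" as name(argument=value, ...) on one line, values as JSON. jog_arm: Moves the arm, as the interface text tells. Its arguments: {"type":"object","properties":{"translation":{"type":"array","items":{"type":"array","items":{"type":"number"}}},"spin":{"type":"array","items":{"type":"number"}},"hand":{"type":"number"},"force":{"type":"number"}},"required":["translation","spin"]}

```bash
mkdir -p pics; cat > h.py <<'E'
import numpy as np, cv2, pickle
from bench import robot, viewer, models
def cap(n,save=None):
    d=viewer.capture(n)
    if save: cv2.imwrite(f'pics/{save}.png',d['pixels'][:,:,::-1])
    return d
def f(d): return 240/np.tan(np.radians(d['fov_y'])/2)
def ray(d,px):
    M=np.array(d['cam_to_world']); v=np.array([(px[0]-d['cx'])/f(d),(px[1]-d['cy'])/f(d),1])
    return M[:3,3],M[:3,:3]@v
def onz(d,px,z):
    o,v=ray(d,px); return o+v*(z-o[2])/v[2]
def proj(d,p):
    M=np.array(d['cam_to_world']); c=M[:3,:3].T@(np.array(p)-M[:3,3]); return c[:2]/c[2]*f(d)+[d['cx'],d['cy']]
E
python3 - <<'E'
from h import *
s=robot.read_state(); print(s['time'],s['eef_pos'],s['orientation'],s['ft_force'])
H={'filter':0,'spout_pivot':.251,'spout_outlet':.193,'lever_pivot':.206,'lever_tip':.206,'jug_rim':.15,'jug':0,'mug':0,'cup':0,'tin':0}
for n in ['top','side']:
    d=cap(n,n+'0')
    print(n,d['fov_y'],np.round(d['cam_to_world'],3).tolist())
    for l,z in H.items():
        for r in models.landmark_of(d,l)[:4]:
            print(l,round(r['p'],2),np.round(r['centre'],1),np.round(onz(d,r['centre'],z),3))
E
```

```text
0.0 [0.23247196 0.68582125 0.23012678] [ 0.69761642  0.11419188  0.69776967 -0.1157974 ] [ 0.02221665 -1.20237476 -0.67150288]
top 55.1446620781687 [[0.005, -0.995, 0.102, 0.414], [-1.0, -0.007, -0.024, 0.03], [0.024, -0.102, -0.994, 1.18], [0.0, 0.0, 0.0, 1.0]]
filter 0.63 [317.8 203.8] [0.627 0.012 0.   ]
spout_pivot 0.86 [281.8 190.6] [0.608 0.09  0.251]
spout_outlet 0.67 [276.5 274.8] [0.437 0.102 0.193]
lever_pivot 0.68 [356.2 191.8] [ 0.617 -0.068  0.206]
lever_tip 0.95 [369.1 157.5] [ 0.693 -0.096  0.206]
lever_tip 0.37 [225.9 170.7] [0.66  0.213 0.206]
jug_rim 0.9 [341.1 257.3] [ 0.478 -0.039  0.15 ]
jug_rim 0.83 [416.1 296.5] [ 0.392 -0.207  0.15 ]
jug_rim 0.77 [218.3 320. ] [0.339 0.232 0.15 ]
jug 0.92 [404.3 295.9] [ 0.39  -0.211  0.   ]
jug 0.87 [223.6 318.4] [0.332 0.248 0.   ]
jug 0.56 [333.3 258.9] [ 0.483 -0.029  0.   ]
mug 0.79 [229.9 250.4] [0.504 0.236 0.   ]
mug 0.33 [283.8 189.3] [0.664 0.101 0.   ]
cup 0.85 [398.  222.2] [ 0.58  -0.197  0.   ]
tin 0.63 [225.6 170.4] [0.713 0.253 0.   ]
side 50.27678859308908 [[0.997, -0.048, 0.052, 0.472], [-0.071, -0.755, 0.651, -0.596], [0.008, -0.654, -0.757, 0.911], [0.0, 0.0, 0.0, 1.0]]
spout_pivot 0.72 [358.9 185.1] [0.608 0.088 0.251]
spout_outlet 0.63 [269.9 208.5] [0.439 0.094 0.193]
lever_pivot 0.71 [376.5 265.2] [ 0.622 -0.066  0.206]
lever_tip 0.97 [419.4 279.4] [ 0.69  -0.101  0.206]
jug_rim 0.92 [295.7 275.1] [ 0.482 -0.037  0.15 ]
jug_rim 0.73 [224.  175.7] [0.338 0.24  0.15 ]
jug_rim 0.68 [244.  364.6] [ 0.391 -0.21   0.15 ]
jug 0.92 [253.3 400. ] [ 0.393 -0.206  0.   ]
jug 0.83 [297.3 316. ] [ 0.482 -0.032  0.   ]
jug 0.56 [234.4 222.1] [0.344 0.239 0.   ]
mug 0.55 [304.6 220.3] [0.513 0.235 0.   ]
cup 0.63 [357.7 391.7] [ 0.587 -0.203  0.   ]
tin 0.6 [389.1 213.1] [0.72  0.245 0.   ]
```

View pics/top0.png

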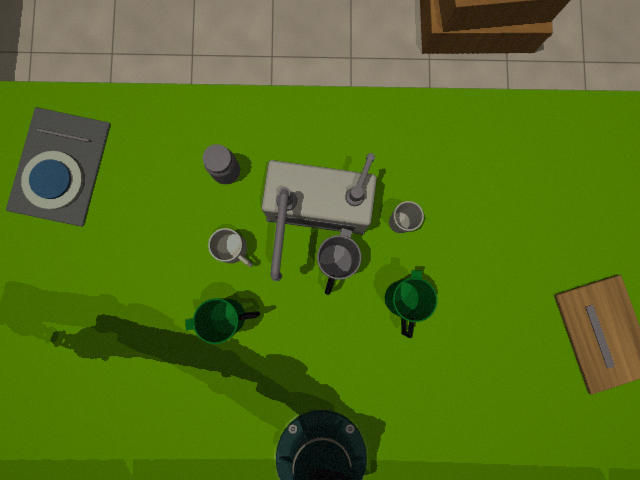

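View pics/side0.png

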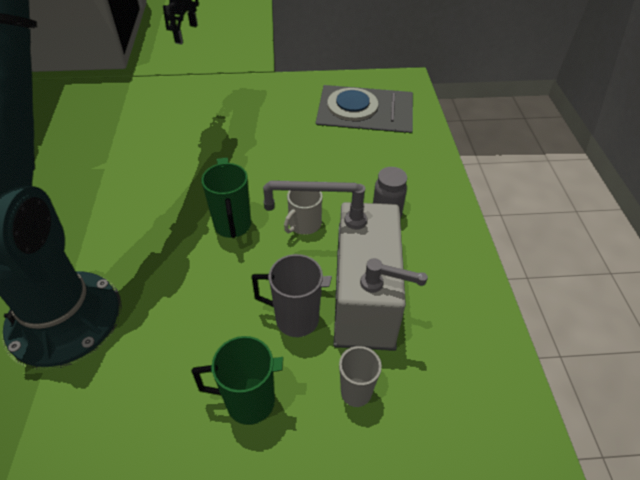

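```bash
python3 -c "
import cv2
a=cv2.imread('pics/top0.png')[130:350,190:460];cv2.imwrite('pics/crop0.png',cv2.resize(a,None,fx=2.7,fy=2.7,interpolation=2))"
```

```text
(no output)
```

View pics/crop0.png

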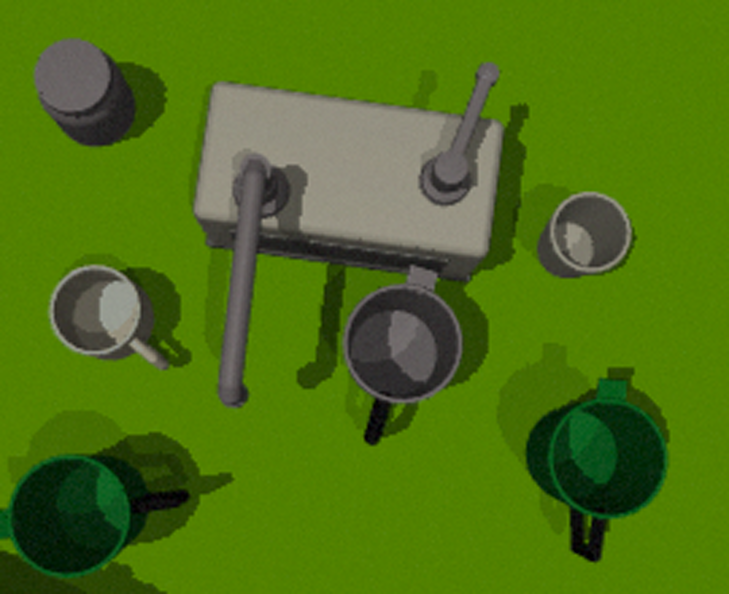

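Jug candidates: steel at (340,257), green at (414,300) and green at (215,320) in the top view. The crop shows that only the first is steel. It stands directly in front of the filter, so that is the jug; the spout arm runs from (282,191) to (276,275). Next I work out the tool axes and waypoints.

```bash
cat >> h.py <<'E'
from scipy.spatial.transform import Rotation as Ro
P=np.array([.608,.089]);J=np.array([.480,-.038]);L=np.array([.6195,-.067])
def Rt(s=None):
    s=s or robot.read_state(); q=s['orientation']; return Ro.from_quat([q[1],q[2],q[3],q[0]]).as_matrix()
def to(p):
    s=robot.read_state(); return np.round(Rt(s).T@(np.array(p)-s['eef_pos']),4)
E
python3 - <<'E'
from h import *
print(Rt().round(3))
for p in [(.233,.687,.30),(.478,.16,.30),(.478,.16,.235)]: print(p,to(p))
E
```

```text
[[ 0.     0.321  0.947]
 [ 0.     0.947 -0.321]
 [-1.     0.     0.   ]]
(0.233, 0.687, 0.3) [-0.0687  0.0004  0.0002]
(0.478, 0.16, 0.3) [-0.0687 -0.42    0.4013]
(0.478, 0.16, 0.235) [-0.0037 -0.4201  0.4013]
```

Call:
jog_arm(translation=[[-0.07, 0, 0], [-0.07, -0.05, 0.048], [-0.07, -0.1, 0.096], [-0.07, -0.15, 0.143], [-0.07, -0.2, 0.191], [-0.07, -0.25, 0.239], [-0.07, -0.3, 0.287], [-0.07, -0.35, 0.334], [-0.07, -0.39, 0.373], [-0.07, -0.41, 0.4]], spin=[0, -3, -6, -9, -12, -15, -18, -21, -24, -25], hand=255)

```text
time: 2.35
eef_pos: [0.4751, 0.1775, 0.3018]
orientation: [0.706, -0.039, 0.706, 0.039]
ft_force: [1.0, 1.0, 0.8]
grip_width: 0.0001
```

Call:
jog_arm(translation=[[0, 0, 0], [0, 0, 0]], spin=[0, 0])

```text
time: 2.6
eef_pos: [0.4745, 0.1797, 0.3014]
orientation: [0.706, -0.038, 0.706, 0.039]
ft_force: [0.1, 0.3, 0.3]
grip_width: 0.0002
```

```bash
python3 - <<'E'
from h import *
s=robot.read_state(); print(s['time'],s['eef_pos'],s['grip_width'],s['ft_force'],Rt(s).round(3).tolist())
print(to((.478,.15,.235)))
for n in ['side','wrist']: 
  d=cap(n,n+'1')
  for l,z in dict(spout_outlet=.193,spout_pivot=.251,jug_rim=.15).items():
    for r in models.landmark_of(d,l): print(n,l,round(r['p'],2),np.round(onz(d,r['centre'],z),3))
E
```

```text
2.6 [0.47445659 0.1796996  0.30139192] 0.00018930494864623657 [0.08253769 0.26569784 0.34634528] [[-0.0, -0.109, 0.994], [0.001, 0.994, 0.109], [-1.0, 0.001, -0.0]]
[ 0.0664 -0.03    0.0003]
side spout_outlet 0.67 [0.439 0.101 0.193]
side spout_pivot 0.79 [0.609 0.074 0.251]
side jug_rim 0.95 [ 0.48  -0.037  0.15 ]
side jug_rim 0.67 [ 0.391 -0.212  0.15 ]
side jug_rim 0.56 [0.336 0.232 0.15 ]
wrist spout_outlet 0.65 [0.437 0.101 0.193]
wrist spout_pivot 0.21 [0.447 0.199 0.251]
wrist jug_rim 0.9 [0.339 0.237 0.15 ]
wrist jug_rim 0.84 [ 0.484 -0.035  0.15 ]
```

View pics/side1.png

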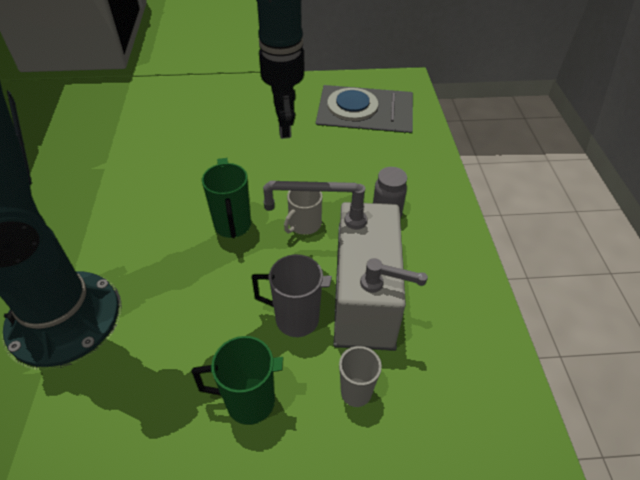

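View pics/wrist1.png

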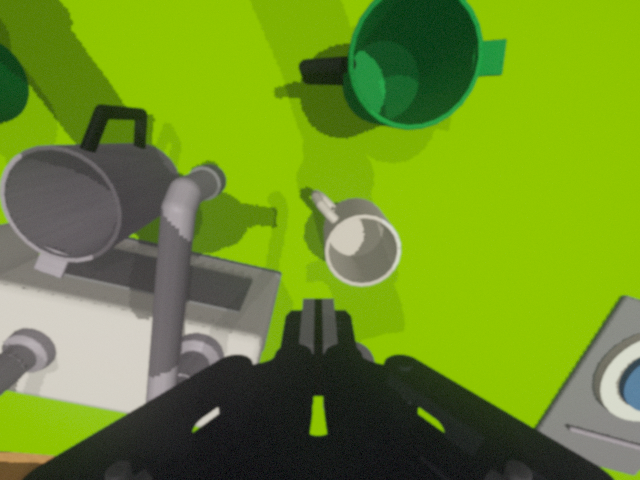

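Both views agree. The side view shows closed fingers at (286,130), well left of the spout arm, and the jug at (297,295). Now I lower the tool and compute the push arc.

Call:
jog_arm(translation=[[0.03, 0, 0], [0.066, 0, 0.003], [0.066, -0.015, 0.003], [0.066, -0.03, 0.003], [0.066, -0.03, 0.003]], spin=[0, 0, 0, 0, 0])

```text
time: 3.62
eef_pos: [0.482, 0.1479, 0.2367]
orientation: [0.707, -0.037, 0.705, 0.037]
ft_force: [0.2, -0.2, 0.1]
grip_width: 0.0003
```

```bash
python3 - <<'E'
from h import *
s=robot.read_state(); print(s['time'],s['eef_pos'],s['ft_force'])
for th in [177,182,187,192,197,202,207,212,217,220,222,225]:
    t=np.radians(th);u=np.array([np.cos(t),np.sin(t)]);n=np.array([np.sin(t),-np.cos(t)])
    p=P+.13*u+.022*n; print(th,p.round(3),to([*p,.235]))
E
```

```text
3.625 [0.48195807 0.14785274 0.23672444] [ 0.19618329 -0.18184047  0.14564431]
177 [0.479 0.118] [ 0.0017 -0.0296 -0.0058]
182 [0.477 0.106] [ 0.0017 -0.0407 -0.009 ]
187 [0.476 0.095] [ 0.0017 -0.052  -0.0112]
192 [0.476 0.083] [ 0.0017 -0.0634 -0.0125]
197 [0.477 0.072] [ 0.0017 -0.0749 -0.0127]
202 [0.479 0.061] [ 0.0017 -0.0864 -0.0119]
207 [0.482 0.05 ] [ 0.0017 -0.0977 -0.0101]
212 [0.486 0.039] [ 0.0017 -0.1089 -0.0074]
217 [0.491 0.028] [ 0.0017 -0.1198 -0.0037]
220 [0.494 0.022] [ 0.0017 -0.1262 -0.001 ]
222 [0.497 0.018] [ 0.0017 -0.1303  0.001 ]
225 [0.501 0.013] [ 0.0017 -0.1364  0.0042]
```

Call:
jog_arm(translation=[[0, -0.02, -0.005], [0, -0.03, -0.007], [0, -0.041, -0.009], [0, -0.052, -0.011], [0, -0.063, -0.012], [0, -0.075, -0.013], [0, -0.086, -0.012], [0, -0.098, -0.01], [0, -0.104, -0.009], [0, -0.109, -0.007]], spin=[-2, -5, -9, -13, -17, -21, -25, -29, -32, -34])

```text
time: 4.88
eef_pos: [0.4847, 0.0411, 0.2361]
orientation: [0.663, -0.243, 0.664, 0.244]
ft_force: [-3.3, 1.5, -0.6]
grip_width: -0.0003
```

```bash
cat > look.py <<'E'
from h import *
import sys
s=robot.read_state(); print(s['time'],s['eef_pos'],s['ft_force'],Rt(s).round(3).tolist())
for n in ['side','top','wrist']:
  d=cap(n,n+sys.argv[1])
  for l,z in dict(spout_outlet=.193,jug_rim=.15,lever_tip=.206,lever_pivot=.206).items():
    for r in models.landmark_of(d,l)[:1 if 'lev' in l else 3]: print(n,l,round(r['p'],2),np.round(r['centre']),np.round(onz(d,r['centre'],z),3))
E
python3 look.py 2
```

```text
4.875 [0.48468812 0.04106228 0.23605864] [-3.29789534  1.47735756 -0.606833  ] [[-0.002, -0.647, 0.762], [0.001, 0.762, 0.647], [-1.0, 0.002, -0.001]]
side spout_outlet 0.61 [284. 251.] [ 0.463 -0.015  0.193]
side jug_rim 0.87 [243. 364.] [ 0.389 -0.208  0.15 ]
side jug_rim 0.71 [295. 276.] [ 0.48 -0.04  0.15]
side jug_rim 0.66 [226. 177.] [0.344 0.236 0.15 ]
side lever_tip 0.72 [420. 280.] [ 0.69  -0.103  0.206]
top jug_rim 0.87 [340. 259.] [ 0.475 -0.035  0.15 ]
top jug_rim 0.73 [218. 323.] [0.332 0.233 0.15 ]
top jug_rim 0.61 [418. 295.] [ 0.394 -0.21   0.15 ]
top lever_tip 0.62 [368. 159.] [ 0.69  -0.095  0.206]
top lever_pivot 0.89 [355. 193.] [ 0.613 -0.065  0.206]
wrist spout_outlet 0.67 [287. 195.] [ 0.461 -0.001  0.193]
wrist jug_rim 0.69 [232. 173.] [ 0.482 -0.034  0.15 ]
wrist lever_pivot 0.73 [ 17. 336.] [ 0.618 -0.067  0.206]
```

View pics/side2.png

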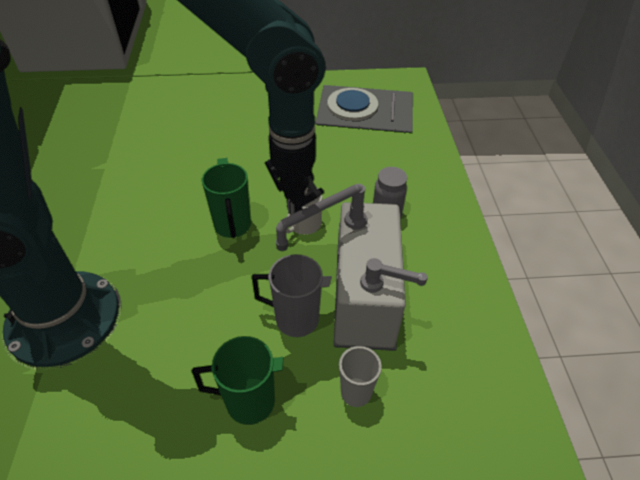

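The push is working and the side view shows the outlet at (284,251), about 12° short of the jug. I continue along the arc.

Call:
jog_arm(translation=[[0, -0.005, 0], [0, -0.01, -0.001], [0, -0.015, -0.002], [0, -0.02, -0.003], [0, -0.024, -0.005], [0, -0.027, -0.006], [0, -0.027, -0.006]], spin=[0, 0, 0, 0, 0, 0, 0])

```text
time: 6.5
eef_pos: [0.4989, 0.0157, 0.2353]
orientation: [0.664, -0.244, 0.664, 0.243]
ft_force: [-0.9, 0.9, 0.2]
grip_width: -0.0004
```

```bash
python3 look.py 3
```

```text
6.5 [0.49886998 0.01571772 0.23529756] [-0.90392874  0.92021615  0.23175242] [[0.0, -0.646, 0.763], [-0.001, 0.763, 0.646], [-1.0, -0.001, -0.0]]
side spout_outlet 0.76 [296. 262.] [ 0.482 -0.04   0.193]
side jug_rim 0.75 [243. 362.] [ 0.389 -0.206  0.15 ]
side jug_rim 0.69 [296. 274.] [ 0.482 -0.034  0.15 ]
side jug_rim 0.64 [224. 176.] [0.338 0.238 0.15 ]
side lever_tip 0.81 [419. 278.] [ 0.69  -0.097  0.206]
side lever_pivot 0.65 [374. 269.] [ 0.616 -0.074  0.206]
top jug_rim 0.79 [220. 322.] [0.334 0.228 0.15 ]
top jug_rim 0.66 [416. 296.] [ 0.393 -0.206  0.15 ]
top lever_tip 0.73 [371. 156.] [ 0.696 -0.099  0.206]
top lever_pivot 0.82 [355. 192.] [ 0.616 -0.065  0.206]
wrist spout_outlet 0.6 [270. 202.] [ 0.483 -0.031  0.193]
wrist jug_rim 0.64 [276. 185.] [ 0.482 -0.034  0.15 ]
wrist lever_pivot 0.65 [ 70. 346.] [ 0.617 -0.067  0.206]
```

View pics/side3.png

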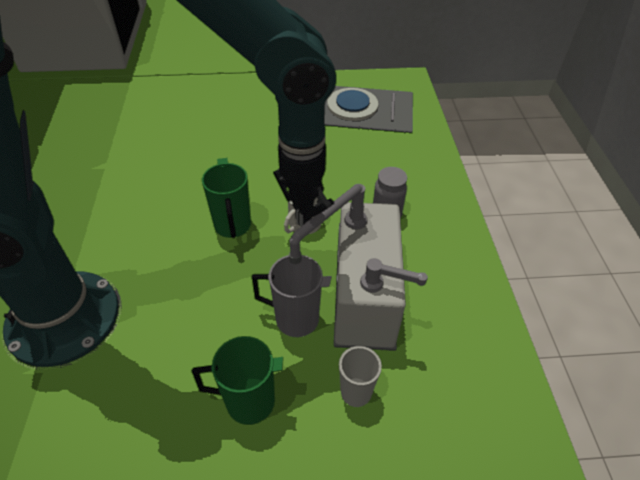

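View pics/wrist3.png

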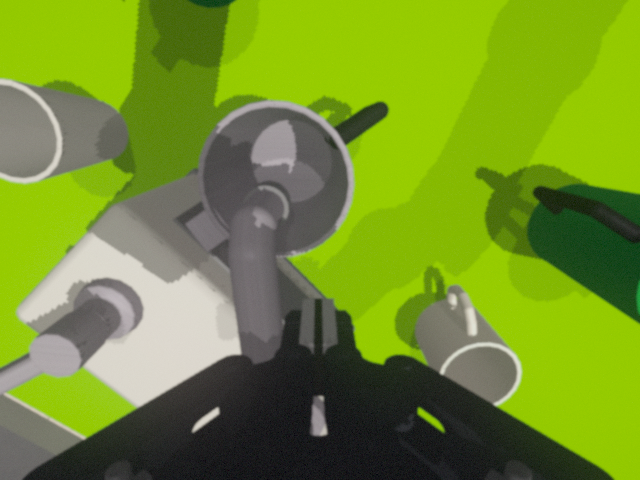

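The outlet is over the jug: the wrist view shows the mouth at (268,203) inside the rim centred at (276,180), and three views put the offset under 8 mm. I back off sideways, rise, and go to the lever.

Call:
jog_arm(translation=[[0, 0.01, 0], [0, 0.03, 0], [0, 0.045, 0], [-0.05, 0.045, 0], [-0.1, 0.045, 0], [-0.1, 0.045, 0]], spin=[0, 0, 0, 0, 0, 0])

```text
time: 8.0
eef_pos: [0.472, 0.0517, 0.3393]
orientation: [0.667, -0.244, 0.661, 0.243]
ft_force: [0.2, -0.6, -0.5]
grip_width: 0.0
```

```bash
python3 look.py 4; python3 - <<'E'
from h import *
print(to([.705,-.04,.335]),to([.705,-.04,.203]))
E
```

```text
8.0 [0.4720171  0.05166027 0.33925667] [ 0.2366354  -0.63870953 -0.4545181 ] [[0.009, -0.647, 0.762], [0.002, 0.762, 0.647], [-1.0, -0.004, 0.008]]
side spout_outlet 0.78 [294. 261.] [ 0.48  -0.038  0.193]
side jug_rim 0.69 [294. 274.] [ 0.479 -0.034  0.15 ]
side jug_rim 0.67 [244. 365.] [ 0.39  -0.211  0.15 ]
side jug_rim 0.55 [223. 176.] [0.337 0.239 0.15 ]
side lever_tip 0.72 [417. 275.] [ 0.688 -0.092  0.206]
side lever_pivot 0.61 [375. 267.] [ 0.618 -0.07   0.206]
top spout_outlet 0.95 [338. 254.] [ 0.483 -0.028  0.193]
top jug_rim 0.63 [217. 322.] [0.335 0.235 0.15 ]
top jug_rim 0.6 [418. 296.] [ 0.392 -0.21   0.15 ]
top jug_rim 0.57 [342. 256.] [ 0.482 -0.041  0.15 ]
top lever_tip 0.84 [369. 157.] [ 0.693 -0.096  0.206]
top lever_pivot 0.62 [353. 191.] [ 0.618 -0.061  0.206]
wrist spout_outlet 0.83 [226. 178.] [ 0.484 -0.032  0.193]
wrist jug_rim 0.74 [553. 235.] [0.337 0.235 0.15 ]
wrist jug_rim 0.57 [238. 167.] [ 0.481 -0.034  0.15 ]
wrist lever_tip 0.87 [ 12. 318.] [ 0.697 -0.101  0.206]
wrist lever_pivot 0.83 [ 94. 278.] [ 0.618 -0.066  0.206]
[ 2.000e-04 -2.213e-01  1.210e-01] [ 0.1322 -0.2213  0.121 ]
```

View pics/side4.png

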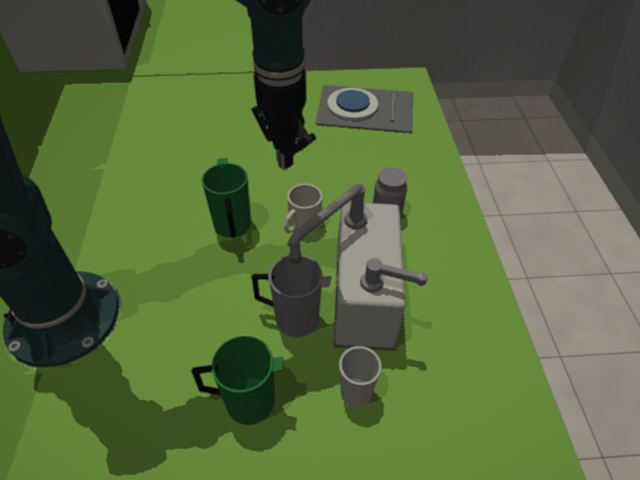

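The spout stayed put, with the outlet at (294,261) over the jug and the lever still nearly closed. I cross above the spout to the lever.

Call:
jog_arm(translation=[[0, -0.03, 0.016], [0, -0.075, 0.041], [0, -0.12, 0.066], [0, -0.165, 0.09], [0, -0.2, 0.11], [0, -0.22, 0.121], [0, -0.22, 0.121], [0, -0.22, 0.121]], spin=[0, 0, 0, 0, 0, 0, 0, 0])

```text
time: 9.75
eef_pos: [0.7033, -0.0384, 0.335]
orientation: [0.663, -0.243, 0.664, 0.244]
ft_force: [-0.3, 1.1, -0.0]
grip_width: -0.0002
```

```bash
python3 look.py 5; python3 - <<'E'
from h import *
print(to([.7,-.045,.203]))
E
```

```text
9.75 [ 0.70329711 -0.03843521  0.33497268] [-0.32165529  1.09846972 -0.02033757] [[-0.001, -0.647, 0.763], [0.0, 0.763, 0.647], [-1.0, 0.001, -0.001]]
side spout_outlet 0.57 [296. 260.] [ 0.483 -0.036  0.193]
side jug_rim 0.83 [222. 173.] [0.334 0.25  0.15 ]
side jug_rim 0.77 [242. 363.] [ 0.387 -0.208  0.15 ]
side jug_rim 0.76 [295. 275.] [ 0.481 -0.037  0.15 ]
side lever_tip 0.87 [420. 279.] [ 0.692 -0.101  0.206]
side lever_pivot 0.82 [373. 268.] [ 0.616 -0.071  0.206]
top spout_outlet 0.62 [338. 254.] [ 0.483 -0.028  0.193]
top jug_rim 0.73 [216. 321.] [0.336 0.238 0.15 ]
top jug_rim 0.55 [341. 259.] [ 0.475 -0.038  0.15 ]
top jug_rim 0.42 [416. 297.] [ 0.39  -0.207  0.15 ]
wrist spout_outlet 0.37 [442.  48.] [ 0.546 -0.057  0.193]
wrist spout_outlet 0.36 [548. 259.] [0.597 0.129 0.193]
wrist jug_rim 0.94 [507.  10.] [ 0.479 -0.033  0.15 ]
wrist jug_rim 0.33 [262. 176.] [ 0.709 -0.101  0.15 ]
wrist lever_tip 0.93 [265. 173.] [ 0.694 -0.1    0.206]
wrist lever_pivot 0.56 [367. 122.] [ 0.618 -0.066  0.206]
[ 0.1323 -0.0019 -0.007 ]
```

View pics/wrist5.png

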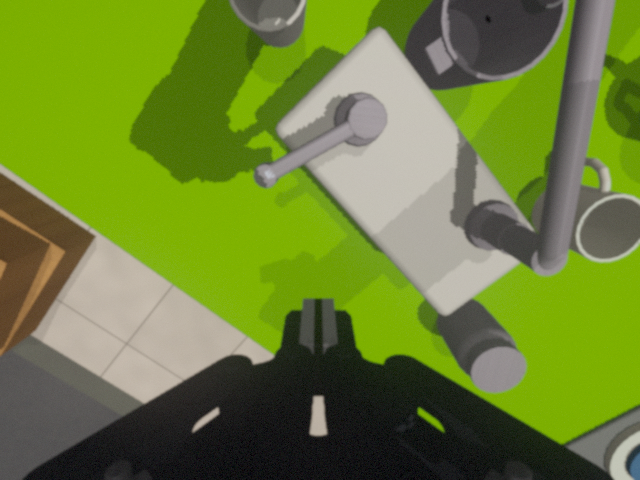

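View pics/side5.png

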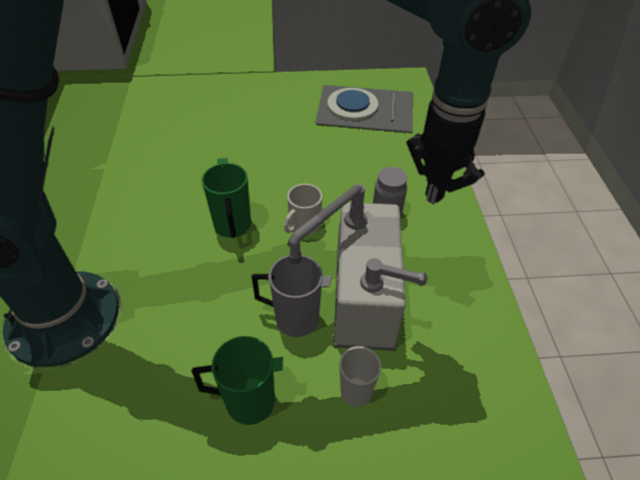

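Call:
jog_arm(translation=[[0.05, 0, 0], [0.1, 0, 0], [0.131, 0, 0], [0.131, 0, 0]], spin=[0, 0, 0, 0])

```text
time: 11.0
eef_pos: [0.7019, -0.0388, 0.2012]
orientation: [0.662, -0.243, 0.666, 0.244]
ft_force: [-0.1, 0.0, -0.2]
grip_width: -0.0002
```

```bash
python3 - <<'E'
from h import *
L=np.array([.618,-.067])
s=robot.read_state(); print(s['time'],s['eef_pos'],s['ft_force'])
for th in [-5,-15,-23,-32,-41,-50,-59,-68,-77,-86,-90,-94,-97]:
    t=np.radians(th);u=np.array([np.cos(t),np.sin(t)]);n=np.array([-np.sin(t),np.cos(t)])
    p=L+.064*u+.018*n; print(th,p.round(3),to([*p,.203]))
E
```

```text
11.0 [ 0.70194607 -0.0387906   0.20122706] [-0.10063599  0.02548148 -0.17691833]
-5 [ 0.683 -0.055] [-0.0017 -0.     -0.0245]
-15 [ 0.684 -0.066] [-0.0017 -0.0096 -0.031 ]
-23 [ 0.684 -0.075] [-0.0017 -0.0163 -0.0374]
-32 [ 0.682 -0.086] [-0.0016 -0.0227 -0.0457]
-41 [ 0.678 -0.095] [-0.0016 -0.0278 -0.0548]
-50 [ 0.673 -0.104] [-0.0016 -0.0313 -0.0646]
-59 [ 0.666 -0.113] [-0.0015 -0.0333 -0.0748]
-68 [ 0.659 -0.12 ] [-0.0015 -0.0336 -0.0853]
-77 [ 0.65  -0.125] [-0.0014 -0.0324 -0.0956]
-86 [ 0.64 -0.13] [-0.0014 -0.0295 -0.1057]
-90 [ 0.636 -0.131] [-0.0013 -0.0277 -0.1099]
-94 [ 0.631 -0.132] [-0.0013 -0.0256 -0.1141]
-97 [ 0.628 -0.133] [-0.0013 -0.0239 -0.1171]
```

Call:
jog_arm(translation=[[-0.002, -0.006, -0.028], [-0.002, -0.013, -0.034], [-0.002, -0.018, -0.04], [-0.002, -0.023, -0.046], [-0.002, -0.028, -0.055], [-0.002, -0.031, -0.065], [-0.002, -0.033, -0.075], [-0.002, -0.034, -0.085], [-0.002, -0.033, -0.09], [-0.002, -0.033, -0.09]], spin=[0, 2, 5, 8, 12, 16, 20, 24, 26, 26])

```text
time: 12.25
eef_pos: [0.6569, -0.1227, 0.2065]
orientation: [0.702, -0.088, 0.702, 0.088]
ft_force: [1.3, -0.0, 1.1]
grip_width: 0.0004
```

```bash
python3 look.py 6; python3 - <<'E'
from h import *
L=np.array([.618,-.067])
for th in [-77,-86,-90,-94,-97,-100]:
    t=np.radians(th);u=np.array([np.cos(t),np.sin(t)]);n=np.array([-np.sin(t),np.cos(t)])
    p=L+.064*u+.018*n; print(th,p.round(3),to([*p,.203]))
E
```

```text
12.25 [ 0.65688309 -0.12270613  0.20652635] [ 1.29145915 -0.04762085  1.12901197] [[0.0, -0.246, 0.969], [-0.001, 0.969, 0.246], [-1.0, -0.001, 0.0]]
side jug_rim 0.74 [242. 361.] [ 0.387 -0.204  0.15 ]
side jug_rim 0.65 [220. 176.] [0.33  0.239 0.15 ]
side jug_rim 0.57 [294. 273.] [ 0.479 -0.033  0.15 ]
side lever_tip 0.63 [399. 301.] [ 0.648 -0.141  0.206]
top spout_outlet 0.72 [338. 255.] [ 0.48  -0.029  0.193]
top jug_rim 0.87 [339. 257.] [ 0.478 -0.035  0.15 ]
top jug_rim 0.68 [217. 318.] [0.343 0.235 0.15 ]
top lever_tip 0.73 [338. 259.] [ 0.472 -0.029  0.206]
top lever_pivot 0.77 [353. 192.] [ 0.615 -0.061  0.206]
wrist lever_tip 0.76 [271. 288.] [ 0.65  -0.146  0.206]
wrist lever_pivot 0.56 [465. 264.] [ 0.617 -0.067  0.206]
-77 [ 0.65  -0.125] [ 0.0033 -0.0011 -0.0074]
-86 [ 0.64 -0.13] [ 0.0033 -0.0029 -0.0176]
-90 [ 0.636 -0.131] [ 0.0033 -0.0032 -0.0223]
-94 [ 0.631 -0.132] [ 0.0033 -0.0032 -0.0269]
-97 [ 0.628 -0.133] [ 0.0033 -0.0029 -0.0304]
-100 [ 0.625 -0.133] [ 0.0033 -0.0025 -0.0338]
```

View pics/side6.png

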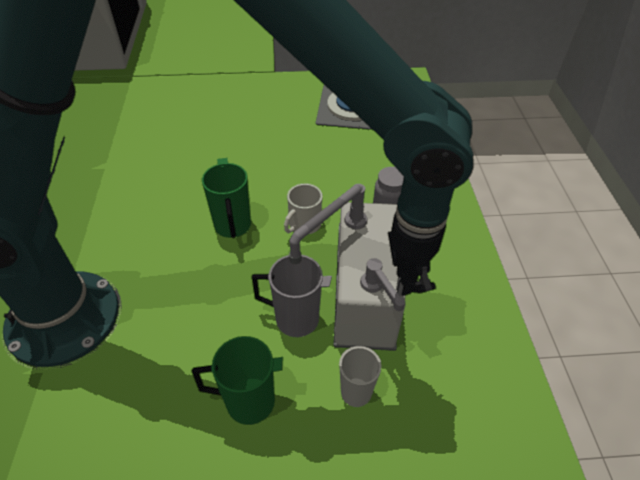

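View pics/wrist6.png

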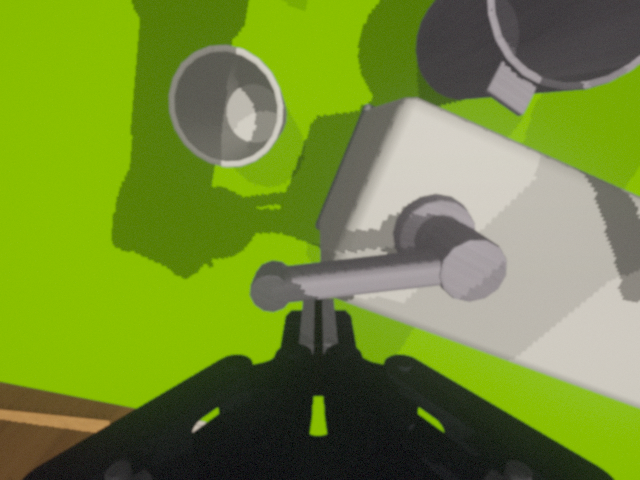

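The lever is at about -68° (wrist view: tip (271,288), hub (465,264)) and still in light contact. I push on.

Call:
jog_arm(translation=[[0.002, -0.001, -0.007], [0.003, -0.002, -0.013], [0.003, -0.003, -0.018], [0.003, -0.003, -0.022], [0.003, -0.003, -0.025], [0.003, -0.003, -0.027], [0.003, -0.003, -0.027]], spin=[2, 4, 6, 8, 10, 10, 10])

```text
time: 13.88
eef_pos: [0.631, -0.1319, 0.2032]
orientation: [0.706, -0.026, 0.707, 0.026]
ft_force: [1.6, 0.7, 1.4]
grip_width: -0.0003
```

```bash
python3 look.py 7; python3 - <<'E'
from h import *
L=np.array([.618,-.067])
for th in [-90,-94,-97,-100]:
    t=np.radians(th);u=np.array([np.cos(t),np.sin(t)]);n=np.array([-np.sin(t),np.cos(t)])
    p=L+.064*u+.018*n; print(th,p.round(3),to([*p,.203]))
E
```

```text
13.875 [ 0.63096154 -0.13193337  0.20315471] [1.62669931 0.73024758 1.43706227] [[-0.001, -0.075, 0.997], [-0.0, 0.997, 0.075], [-1.0, 0.0, -0.001]]
side spout_outlet 0.88 [296. 260.] [ 0.483 -0.036  0.193]
side jug_rim 0.81 [224. 176.] [0.339 0.241 0.15 ]
side jug_rim 0.77 [297. 274.] [ 0.484 -0.034  0.15 ]
side jug_rim 0.67 [245. 362.] [ 0.393 -0.206  0.15 ]
side lever_tip 0.66 [377. 308.] [ 0.61  -0.153  0.206]
side lever_pivot 0.61 [377. 267.] [ 0.622 -0.069  0.206]
top spout_outlet 0.8 [337. 252.] [ 0.488 -0.027  0.193]
top jug_rim 0.87 [216. 322.] [0.334 0.237 0.15 ]
top jug_rim 0.71 [396. 195.] [ 0.622 -0.163  0.15 ]
top jug_rim 0.56 [338. 256.] [ 0.481 -0.032  0.15 ]
top lever_tip 0.86 [397. 197.] [ 0.605 -0.155  0.206]
top lever_pivot 0.8 [352. 193.] [ 0.614 -0.06   0.206]
wrist lever_tip 0.67 [273. 280.] [ 0.614 -0.152  0.206]
wrist lever_pivot 0.61 [470. 303.] [ 0.619 -0.066  0.206]
-90 [ 0.636 -0.131] [0.0001 0.0007 0.005 ]
-94 [ 0.631 -0.132] [ 0.0002 -0.0001  0.0004]
-97 [ 0.628 -0.133] [ 0.0002 -0.0004 -0.0031]
-100 [ 0.625 -0.133] [ 0.0002 -0.0006 -0.0065]
```

View pics/wrist7.png

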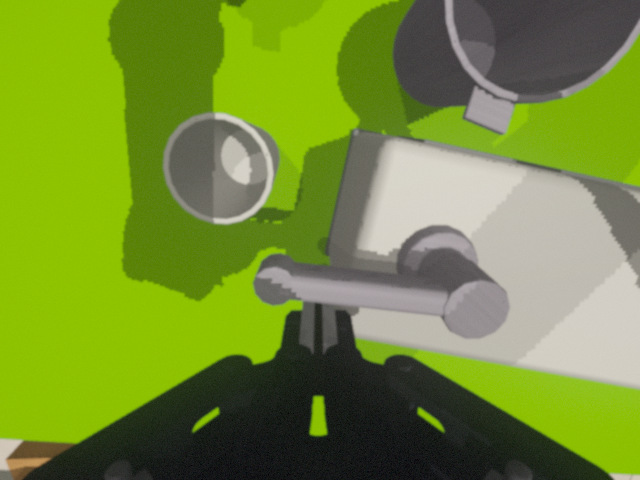

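The lever measures about -93 to -98° against a needed -88.5° or beyond. I press on in small steps and watch for the stop.

Call:
jog_arm(translation=[[0, 0, -0.001], [0, 0, -0.002], [0, 0, -0.003], [0, 0, -0.003]], spin=[0, 0, 0, 0])

```text
time: 15.12
eef_pos: [0.6284, -0.1322, 0.2033]
orientation: [0.707, -0.026, 0.707, 0.026]
ft_force: [1.0, 0.2, -1.4]
grip_width: -0.0001
```

Call:
jog_arm(translation=[[0, 0, -0.001], [0, 0, -0.002], [0, 0, -0.002]], spin=[0, 0, 0])

```text
time: 15.5
eef_pos: [0.6262, -0.1322, 0.2033]
orientation: [0.707, -0.026, 0.707, 0.026]
ft_force: [2.1, 0.9, -0.9]
grip_width: -0.0002
```

Call:
jog_arm(translation=[[0, 0, -0.001], [0, 0, -0.002], [0, 0, -0.002]], spin=[0, 0, 0])

```text
time: 15.88
eef_pos: [0.6259, -0.1322, 0.2035]
orientation: [0.708, -0.027, 0.705, 0.026]
ft_force: [5.1, -0.9, -4.1]
grip_width: -0.0002
```

```bash
python3 look.py 8
```

```text
15.875 [ 0.62594824 -0.13217135  0.20349416] [ 5.10033769 -0.88563961 -4.09281828] [[0.003, -0.075, 0.997], [-0.0, 0.997, 0.075], [-1.0, -0.001, 0.003]]
side jug_rim 0.87 [297. 276.] [ 0.484 -0.04   0.15 ]
side jug_rim 0.84 [241. 362.] [ 0.386 -0.205  0.15 ]
side jug_rim 0.84 [223. 176.] [0.335 0.241 0.15 ]
side lever_tip 0.83 [372. 307.] [ 0.601 -0.151  0.206]
side lever_pivot 0.96 [374. 267.] [ 0.617 -0.07   0.206]
top spout_outlet 0.95 [342. 254.] [ 0.484 -0.037  0.193]
top jug_rim 0.82 [340. 258.] [ 0.476 -0.037  0.15 ]
top jug_rim 0.79 [215. 321.] [0.337 0.238 0.15 ]
top lever_tip 0.6 [395. 199.] [ 0.602 -0.151  0.206]
top lever_pivot 0.68 [355. 195.] [ 0.61  -0.064  0.206]
wrist jug_rim 0.28 [443.  56.] [ 0.508 -0.079  0.15 ]
wrist lever_tip 0.6 [276. 275.] [ 0.607 -0.151  0.206]
wrist lever_pivot 0.58 [463. 311.] [ 0.618 -0.068  0.206]
```

View pics/wrist8.png

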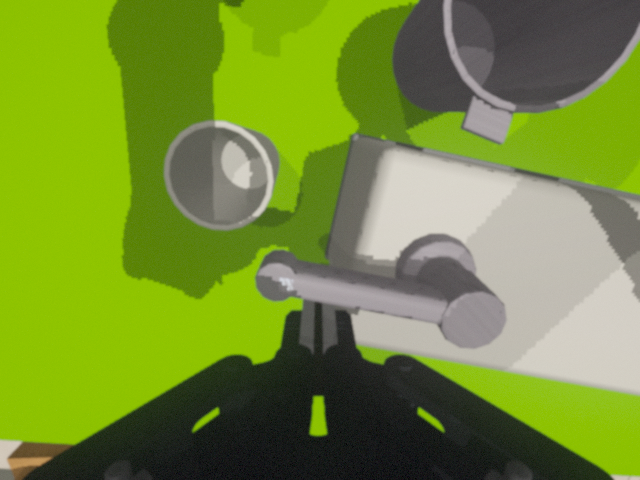

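The stop is reached: the tip has stalled at 5 N and the wrist view shows the lever parallel to the box's long side, tip (276,275). I back off and rise.

Call:
jog_arm(translation=[[0, 0, 0.01], [0, 0, 0.03], [0, 0, 0.05], [-0.05, 0, 0.06], [-0.1, 0, 0.06], [-0.13, 0, 0.06], [-0.13, 0, 0.06], [-0.13, 0, 0.06]], spin=[0, 0, 0, 0, 0, 0, 0, 0])

```text
time: 17.62
eef_pos: [0.683, -0.1279, 0.3319]
orientation: [0.705, -0.026, 0.708, 0.026]
ft_force: [-0.1, -0.8, -0.9]
grip_width: -0.0003
```

```bash
python3 look.py 9; python3 - <<'E'
from h import *
d=cap('top')
for l in ['mug','cup','tin','jug']:
  print(l,[np.round(onz(d,r['centre'],0),3) for r in models.landmark_of(d,l)])
E
```

```text
17.625 [ 0.6829663  -0.12787984  0.33193377] [-0.10566179 -0.7860009  -0.85511539] [[-0.003, -0.074, 0.997], [0.0, 0.997, 0.074], [-1.0, 0.001, -0.003]]
side spout_outlet 0.89 [296. 260.] [ 0.484 -0.035  0.193]
side spout_outlet 0.6 [355. 393.] [ 0.558 -0.287  0.193]
side jug_rim 0.9 [245. 361.] [ 0.392 -0.204  0.15 ]
side jug_rim 0.76 [294. 275.] [ 0.478 -0.037  0.15 ]
side jug_rim 0.58 [224. 176.] [0.339 0.239 0.15 ]
side lever_tip 0.7 [294. 277.] [ 0.478 -0.083  0.206]
side lever_pivot 0.86 [377. 268.] [ 0.622 -0.073  0.206]
top spout_outlet 0.89 [340. 253.] [ 0.484 -0.034  0.193]
top jug_rim 0.9 [340. 257.] [ 0.479 -0.037  0.15 ]
top jug_rim 0.65 [217. 320.] [0.338 0.234 0.15 ]
top jug_rim 0.37 [340. 254.] [ 0.486 -0.035  0.15 ]
top lever_tip 0.82 [394. 199.] [ 0.601 -0.148  0.206]
top lever_pivot 0.59 [353. 194.] [ 0.611 -0.06   0.206]
wrist lever_tip 0.76 [292. 128.] [ 0.607 -0.152  0.206]
wrist lever_pivot 0.62 [408. 151.] [ 0.616 -0.066  0.206]
mug [array([0.514, 0.237, 0.   ])]
cup []
tin [array([0.717, 0.257, 0.   ]), array([ 0.498, -0.038,  0.   ])]
jug [array([ 0.481, -0.034,  0.   ]), array([0.341, 0.244, 0.   ]), array([0.507, 0.229, 0.   ])]
```

View pics/side9.png

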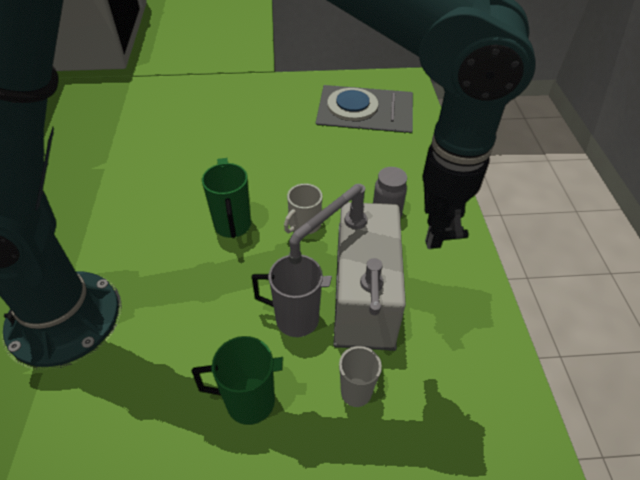

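View pics/wrist9.png

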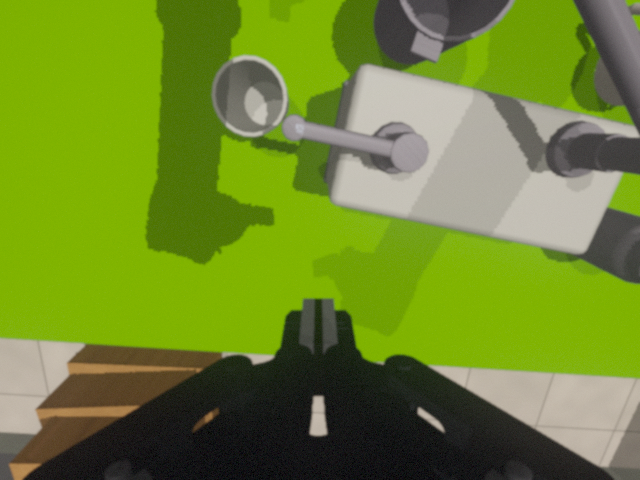

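In both views the lever points along the filter's -y (wrist view (404,151) to (292,128)). The outlet (296,260 in the side view) is over the jug, the loose objects look unmoved, and the gripper is clear. I hand in.

```bash
python3 -c "
from bench import robot
print(robot.job_done())"
```

```text
the job is handed in; nothing more can be done
None
```

The job is handed in at about 18 s of the 58 s allowed, and no verdict was reported. With closed fingertips I pushed the spout round by roughly 45–50° until its outlet was over the steel jug. I then backed off, crossed above the spout and pushed the tap lever from slightly open (about 0.28 rad) to its open stop.

- **Spout and jug:** in the last pictures the outlet measured about 6 mm from the jug's centre in both the top and side views, against 25 mm allowed.
- **Lever:** it stalled at its stop. The force readings shown were about 5 N or less in every push. In the last wrist view the lever points about -96°, where fully open would be about -97°, which is roughly 1.55 rad.
- **Loose objects:** the jug, mug and tin measured within 10 mm of where they started. The network missed the cup in the last top picture, so I judged it unmoved only by eye in the side view.
- **Disagreements:** in the final side picture the network put the lever tip on the jug, which was clearly false, so I ignored it. The top view put the lever tip about 6 mm from the wrist view's position.
- **Gripper:** at hand-in it was well clear of everything.

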